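# Pack the finishing kit into its caddy

## Task

Pack the bowl-finishing kit into the wooden caddy: lay the cork sanding block in the long cradle, the oval wax tin that lies in front of the caddy in the short pocket, and stand the oil jar upright in the round well, each lying flat on its floor, in the middle of its place and lined up with it. Leave the whetstone, the tape measure and the egg cup where they are: they look similar but do not belong to the kit.

Things in the scene. Friction and masses are not known exactly. Their poses are not given: they have to be found in the camera images.
- sanding_block_center (a point): Cork sanding block, a plain light-brown brick, 56 mm (its x) by 100 mm (its y) by 28 mm high, about 90 g, lying flat and loose. The point is its centre, 14 mm above its underside. Grasp across the 56 mm. Goes into the long cradle.
- wax_tin_center (a point): Small closed oval tin of wax with a smooth lid, in front of the caddy (another stands far back in the room's clutter: not that one), 54 mm (its x) by 74 mm (its y) by 27 mm high, about 70 g, lying flat and loose; The point is its centre, 13.5 mm above its underside. Grasp across the 54 mm. Goes into the short pocket.
- oil_jar_center (a point): Round tan jar of oil with a dark screw cap, 60 mm in diameter, 88 mm high, standing upright and loose; the cap is fixed. The point is its centre, 44 mm above its underside. Grasp across the diameter, in the upper half. Goes into the round well.
- long_cradle: Insert for the sanding block: light plate 96 (x) x 118 mm (y), 6 mm thick, with four dark straight rails along its long sides near the corners, 13 mm above the floor, 76 mm apart inside (x), a 70 mm finger gap mid-side, open at both y ends. Block lies along y, in the middle. Origin: centre of the plate's underside; floor 6 mm above it. z up, y along the plate and the caddy's row.
- short_pocket: Insert for the wax tin: light plate 96 (x) x 118 mm (y), 6 mm thick, with four dark L-shaped corners, 13 mm above the floor, enclosing 74 (x) x 94 mm (y), a 62 mm finger gap mid-side. Tin lies along y, in the middle. Origin: centre of the plate's underside; floor 6 mm above it. z up, y along the plate and the caddy's row.
- round_well: Insert for the oil jar: light plate 96 (x) x 118 mm (y), 6 mm thick, with a dark round collar, 84 mm inner and 93 mm outer diameter, 19 mm above the floor. Jar stands in its middle. Origin: centre of the plate's underside; floor 6 mm above it. z up, y along the plate and the caddy's row.
- caddy: Low wooden tray 110 (x) x 376 mm (y) fixed to the bench, rim 28 mm high. Three fixed inserts (long cradle, short pocket, round well) lie in a row along its y at -120, 0 and +120 mm, in changing order, their floors 28 mm above the bench. Origin: centre of its underside, z up.
- egg_cup: Turned dark-red wooden egg cup, 48 mm in diameter, 57 mm high, open at the top; look-alike of the jar, leave it. Stands loose among the kit. Origin: centre of its underside.
- tape_measure: Black rounded pocket tape measure lying on its side, 48 x 85 x 40 mm high, loose, near the left end of the caddy; look-alike of the tin, leave it. Origin: centre of its underside.
- whetstone: Dark grey whetstone on a wooden tray, a brick 60 x 150 x 30 mm high, loose; look-alike of the sanding block, leave it. Origin: centre of its underside.
There are look-alikes about, which are no part of the job. What is shaped like the part that bears oil_jar_center but yellow is not meant.

How it is judged:
By the outcome, as a careful person would: the job done as asked, in the order asked, and still so for the second after the job is handed in, with the robot touching nothing.
It also fails if it takes over 80 s, if anything falls off the work surface, if the arm or the gripper's body presses on something with over 40 N, if the wrist force passes 120 N, or if a joint passes its speed limit or range.

## Robot

A 6-joint arm with a two-finger parallel gripper is mounted at the origin on a cart in front of the work surface, level with it; the furniture and walls round the work are solid. World frame = base frame: x ahead of the robot, y to its left, z up, the work surface at z = 0. Lengths are in m, angles in rad, forces in N, time in s.
With the tool pointing down it reaches from about 0.375 to 0.9 m from the base axis. Payload 3.1 kg.
Tool frame: the origin (TCP) lies between the finger pads; the fingertips stand 19 mm ahead of it and the grasp point (between the pads) is the TCP; z points along the fingers, y is the line along which they close (so a half turn about z gives the same grasp; the last joint's range is limited). The gripper opens to 87 mm and grips with 3 to 60 N. Pads are 19 mm wide; open, the fingers measure 117 mm over their backs; the gripper's body (75 mm by 190 mm) begins 51 mm behind the grasp point.
Start: joints at [1.058, 0.527, 1.433, -0, 1.181, -0.178], TCP at [0.205, 0.59, 0.242] pointing down, gripper open.
Joint ranges: [-3.08, 3.08], [-0.75, 2.2], [0.22, 2.44], [-1.43, 4.57], [0, 2.65], [-2.85, 2.85]. Speed limits (rad/s): [2.79, 2.79, 3.14, 3.14, 3.14, 3.14].

## Interface

Orientations are given as a unit quaternion [x, y, z, w].
In Python, from rig import robot, camera, camera_info, hand_in gives the robot as it stands.
- The arm moves only by the shell command python3 -m handwheel 'ROWS' [FORCE]. ROWS is a JSON object of lists of equal length, an entry for each row: "hand": the opening, from 0 (shut) to 1 (fully open); "translation": the shift along the world's x, y, z in mm, a list of three; "turn": the turn, a rotation vector about the world's x, y, z in rad, a list of three. In form: {"hand": [hand, ...], "translation": [[tx, ty, tz], ...], "turn": [[ax, ay, az], ...]}. A call has 1 to 12 rows; each row is the pose to reach, as a shift and turn from the pose commanded when the call began; what a row does not reach only later rows make up. A row lasts 1/12 s, in which the tool goes at most 41.7 mm and 7.16 degrees, less where a joint would pass 70% of its speed; a pose out of reach is approached as far as the arm can. A call with a gripper value outside its range is refused whole. The fingers move at their own pace and stop on an object; FORCE is the grip in N (left out, the last holds). Time passes only in rows, so rows that repeat a pose let the fingers close. It gives the time, the measured TCP pose, the force, the opening and the grip force at its end, in the units of the state.
- robot.get_obs(): the state, without advancing time (a new reading comes with each control period).
- camera(name): name is "scene" or "top" or "wrist"; returns (picture, depth): 400x640x3 uint8, red, green, blue; 400x640 float32, m along the optical axis (not along the pixel's ray), 0 where there is no reading.
- camera_info(name): a dict with "vertical_fov" (degrees; the focal length in pixels is half the picture's height over the tangent of half this angle, whatever the lens; pixels are square), "cx", "cy" (the principal point, pixels), "k1" (the pictures are not rectified: a ray, as slopes to the right and down, at radius r is drawn at 1 + k1 r^2 times it, then the intrinsics apply), "world_from_camera" (4x4, takes a point from camera to world coordinates). Camera axes: x right, y down, z forward; pixel columns grow to the right and rows downward; lengths in m; the calibration is good to about 2 mm. A picture is of the moment at which its call begins: read the wrist's pose just before it. camera_info takes no time and is no camera call; for the wrist camera it gives the pose at the moment of the call.
- hand_in(): hands the job in; it is judged then, once.
The state is a dict: "time": time; "q": joint angles; "joint_velocities": joint speeds; "joint_torque": joint torques, N m; "position": TCP position; "tool_rot": TCP orientation; "ft_force": force on the tool from outside, world axes, zero at the start; "moment": the same for the moment, N m; "grip_width": finger opening in m; "grip_force": force on a finger pad.
Only numpy, scipy, OpenCV 4.12 (cv2) and the standard library are available. Lean on these libraries where they do the work, as an engineer would, in place of code of your own. Each camera call takes 0.05 s, during which the arm holds its last target. There are 200 camera calls.

## Working session

There is one attempt and no reset: what is moved stays moved. The work goes in short steps, Python scripts to look and compute and a shell command to move; the robot and the scene stay as the last step left them, time stands still between calls to the robot, and variables do not carry over. Pictures are saved under pics/ and viewed, at most 14 in all, crops included, and the job is handed in when it is done.

```bash
ls; mkdir -p pics
cat > h.py <<'E'
import numpy as np, cv2
from rig import robot, camera, camera_info
def shot(n,tag):
    i=camera_info(n); im,d=camera(n); np.savez(f'pics/{tag}.npz',im=im,d=d,T=i['world_from_camera'],p=[i['vertical_fov'],i['cx'],i['cy'],i['k1']])
    cv2.imwrite(f'pics/{tag}.png',im[:,:,::-1])
class V:
    def __init__(s,tag):
        z=np.load(f'pics/{tag}.npz'); s.im=z['im'];s.d=z['d'];s.T=z['T'];fov,cx,cy,k=z['p']
        f=s.im.shape[0]/2/np.tan(np.radians(fov)/2); s.K=np.array([[f,0,cx],[0,f,cy],[0,0,1]]);s.D=np.array([k,0,0,0.])
    def ray(s,px):
        u=cv2.undistortPoints(np.array(px,float).reshape(-1,1,2),s.K,s.D).reshape(-1,2); return np.c_[u,np.ones(len(u))]
    def pt(s,px):   # by depth
        r=s.ray(px); d=np.array([s.d[int(round(b)),int(round(a))] for a,b in np.reshape(px,(-1,2))]); return (r*d[:,None])@s.T[:3,:3].T+s.T[:3,3]
    def atz(s,px,z):
        r=s.ray(px)@s.T[:3,:3].T; o=s.T[:3,3]; return o+r*((z-o[2])/r[:,2])[:,None]
    def cloud(s):
        h,w=s.d.shape; g=np.stack(np.meshgrid(np.arange(w),np.arange(h)),-1).reshape(-1,2)
        return ((s.ray(g)*s.d.reshape(-1,1))@s.T[:3,:3].T+s.T[:3,3]).reshape(h,w,3)
E
python3 - <<'E'
from h import *
shot('top','top0');shot('scene','scene0')
print(robot.get_obs()); print(camera_info('top'))
E
```

```text
pics
{'time': 0.1, 'q': array([ 1.05850543e+00,  5.28372765e-01,  1.43376449e+00, -1.52116909e-05,
        1.18138838e+00, -1.78495866e-01]), 'joint_velocities': array([-0.00122177, -0.0034367 , -0.00215903, -0.00081213,  0.00126576,
        0.00074703]), 'joint_torque': array([-1.16255455e-04, -4.40984952e+01, -1.77149677e+01,  6.35221903e-02,
        5.34426305e-02, -2.67392141e-05]), 'position': array([0.20443651, 0.5899679 , 0.24067279]), 'tool_rot': array([ 1.66120847e-01,  9.86104928e-01, -9.11794941e-04, -3.20604036e-04]), 'ft_force': array([-0.08369813,  0.64745101,  0.37274156]), 'moment': array([-0.04606298,  0.00480754,  0.03355182]), 'grip_force': 0.0, 'grip_width': 0.08730310094998536}
{'vertical_fov': 44.46914720503819, 'cx': 323.36152660886677, 'cy': 191.3740070940158, 'k1': -0.08433138607714298, 'world_from_camera': array([[ 0.02567842, -0.99397444,  0.1065619 ,  0.38471146],
       [-0.99953327, -0.02376397,  0.01919692, -0.23840968],
       [-0.01654891, -0.10700511, -0.99412074,  1.45196241],
       [ 0.        ,  0.        ,  0.        ,  1.        ]])}
```

View pics/top0.png

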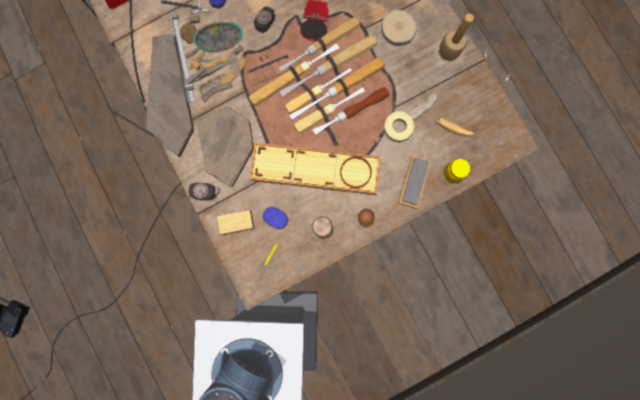

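View pics/scene0.png

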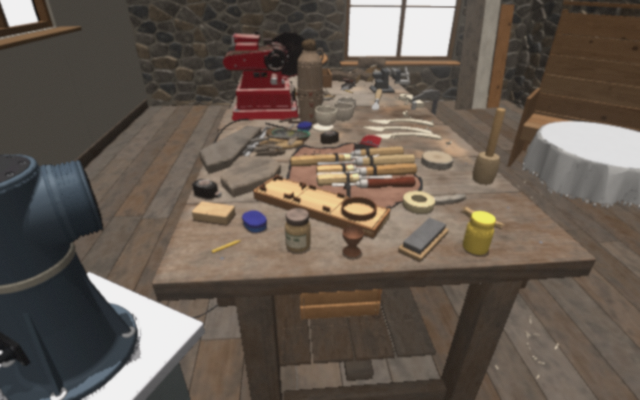

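Top view: sanding block (235,222), blue oval tin (275,217), tan jar (322,227), egg cup (366,217), whetstone (414,182), tape measure (203,190), yellow jar look-alike (458,170), caddy centre (316,168) with its collar at the right end (356,172). In the scene view a second blue tin lies far back (305,126), top (218,2). I'll confirm with a crop.

Run:
```python
from h import *
v=V('top0'); c=v.im[130:260,180:400,::-1]; cv2.imwrite('pics/crop0.png',cv2.resize(c,None,fx=3.6,fy=3.6,interpolation=cv2.INTER_CUBIC))
P=v.cloud()
for n,p in dict(block=(235,222),tin=(275,217),jar=(322,227),cup=(366,217),tape=(203,190),cad=(316,168),table=(300,240),yel=(458,170)).items(): print(n,P[p[1],p[0]].round(3))
```

```text
block [0.441 0.045 0.027]
tin [ 0.459 -0.072  0.028]
jar [ 0.431 -0.211  0.087]
cup [ 0.465 -0.336  0.036]
tape [0.532 0.142 0.037]
cad [ 0.606 -0.187  0.027]
table [ 0.394 -0.145  0.001]
yel [ 0.6  -0.59  0.09]
```

View pics/crop0.png

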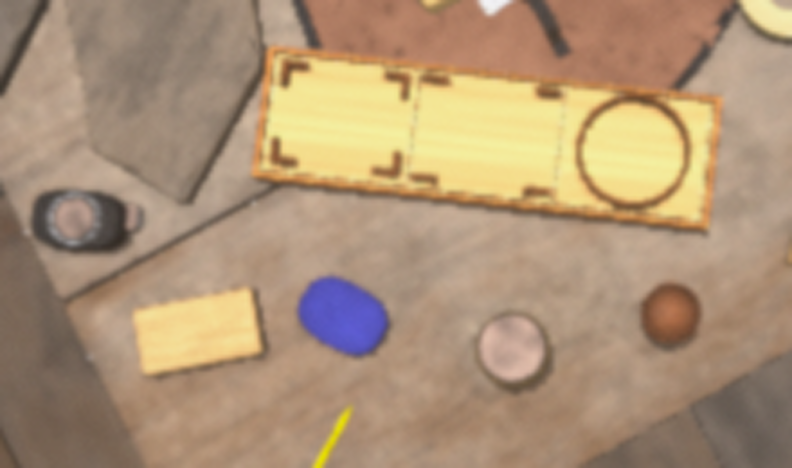

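The crop shows the short pocket on the left (four L corners), the long cradle in the middle (straight rails) and the round well on the right. The kit's jar is the tan one at crop (513,347); the yellow one is not meant. The tin is the blue oval at crop (343,316), in front of the caddy.

```bash
cat >> h.py <<'E'
def seg(v,seed,zmin,zmax,R):
    P=v.cloud(); c=np.array(seed); m=(np.hypot(*(P[...,:2]-c).transpose(2,0,1))<R)&(P[...,2]>zmin)&(P[...,2]<zmax)
    n,l,st,ce=cv2.connectedComponentsWithStats(m.astype(np.uint8)); k=1+np.argmax(st[1:,4]); q=P[l==k]
    (cx,cy),(w,h),a=cv2.minAreaRect((q[:,:2]*1000).astype(np.float32)); 
    if w>h: w,h,a=h,w,a+90
    # a: direction of short side from +x
    return len(q),np.round([cx,cy,w,h,(a+90)%180-90,q[:,2].max()*1000],1), (q[:,:2].mean(0)*1000).round(1)
E
python3 - <<'E'
from h import *
v=V('top0')
for n,s,a,b,R in [('block',(.441,.045),.02,.05,.1),('tin',(.459,-.072),.02,.05,.07),('jar',(.431,-.211),.08,.1,.06),('cup',(.465,-.336),.02,.1,.06),('tape',(.532,.142),.02,.05,.07),('caddy',(.606,-.187),.02,.06,.25)]: print(n,*seg(v,s,a,b,R))
T=camera_info('wrist')['world_from_camera']; print(T.round(3))
E
```

```text
block 653 [441.8  47.2  55.3 101.7  12.4  40.5] [441.5  46.3]
tin 399 [458.6 -70.6  53.6  74.3 -25.4  37. ] [457.8 -71.3]
jar 285 [ 434.1 -210.7   50.2   50.6  -88.6   97.9] [ 433.5 -210.5]
cup 226 [ 466.5 -334.6   45.8   45.9  -87.9   66.9] [ 466.  -335.7]
tape 383 [529.6 147.3  46.5  74.2   1.5  49.3] [529.6 146.6]
caddy 5476 [ 640.2 -157.1  191.9  436.3   -2.4   56.1] [ 612.5 -154.5]
[[ 0.327  0.909  0.259  0.133]
 [ 0.945 -0.315 -0.091  0.615]
 [-0.001  0.274 -0.962  0.384]
 [ 0.     0.     0.     1.   ]]
```

```bash
python3 -m handwheel '{"hand":[1,1,1,1,1,1,1,1,1,1,1,1],"translation":[[20,-35,5],[40,-70,10],[60,-105,15],[80,-140,20],[100,-175,25],[120,-210,30],[140,-245,40],[160,-280,50],[180,-315,60],[200,-350,70],[215,-385,80],[230,-420,90]],"turn":[[0,0,-0.1],[0,0,-0.2],[0,0,-0.3],[0,0,-0.4],[0,0,-0.5],[0,0,-0.6],[0,0,-0.7],[0,0,-0.8],[0,0,-0.9],[0,0,-1.0],[0,0,-1.1],[0,0,-1.2]]}'
python3 -m handwheel '{"hand":[1,1,1,1,1,1,1,1,1,1],"translation":[[10,-35,5],[20,-70,10],[30,-105,15],[40,-140,20],[50,-175,20],[60,-210,20],[70,-245,20],[80,-280,20],[85,-280,20],[85,-280,20]],"turn":[[0,0,-0.04],[0,0,-0.04],[0,0,-0.04],[0,0,-0.04],[0,0,-0.04],[0,0,-0.04],[0,0,-0.04],[0,0,-0.04],[0,0,-0.04],[0,0,-0.04]]}'
python3 - <<'E'
from h import *
print(robot.get_obs()); shot('wrist','w1')
E
```

```text
time: 1.1
position: [0.4351, 0.1686, 0.3318]
tool_rot: [0.696, 0.718, -0.0, -0.0]
ft_force: [0.8, 1.0, 0.1]
grip_width: 0.0869
grip_force: 0.0
time: 1.93
position: [0.5204, -0.1114, 0.3508]
tool_rot: [0.709, 0.705, 0.0, -0.0]
ft_force: [0.4, 0.2, -0.3]
grip_width: 0.0868
grip_force: 0.0
{'time': 1.9333, 'q': array([-4.21213874e-01,  2.85619236e-01,  1.51709861e+00,  4.15357616e-04,
        1.33947686e+00, -4.14689915e-01]), 'joint_velocities': array([ 0.04467585, -0.028787  ,  0.05049055,  0.00837801,  0.02068468,
       -0.00169703]), 'joint_torque': array([-1.16927616e+00, -3.38601387e+01, -2.02292722e+01, -7.25962990e-02,
       -4.85720008e-02, -1.51166524e-02]), 'position': array([ 0.5204226 , -0.11140626,  0.35084003]), 'tool_rot': array([ 7.09443136e-01,  7.04762588e-01,  8.05014548e-05, -3.53544806e-04]), 'ft_force': array([ 0.44333154,  0.21059195, -0.33683282]), 'moment': array([-0.06375887,  0.09037484, -0.01811389]), 'grip_force': 0.0, 'grip_width': 0.08680787602955162}
```

View pics/w1.png

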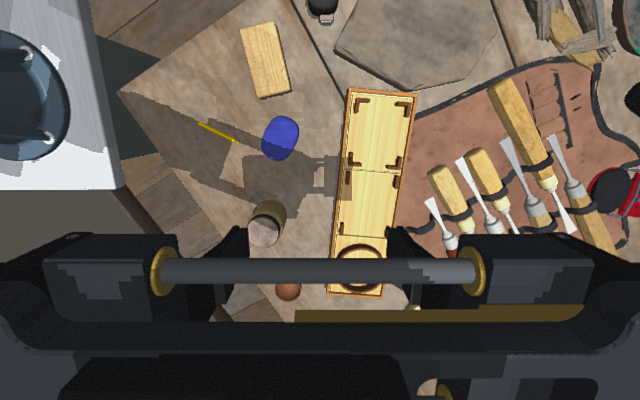

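The wrist view (right = +x, up = +y) shows the block at (265,60), tin at (280,138), jar at (266,225) and caddy (350–410, 90–295), with the gripper hiding the bottom. I'll enlarge the caddy.

Run:
```python
from h import *
v=V('w1'); c=v.im[80:240,310:430,::-1]; cv2.imwrite('pics/crop1.png',cv2.resize(c,None,fx=3.7,fy=3.7,interpolation=cv2.INTER_CUBIC)[:600])
print(v.K.round(1))
for n,s,a,b,R in [('block',(.441,.045),.02,.05,.1),('tin',(.459,-.072),.02,.05,.07),('jar',(.431,-.211),.08,.1,.06),('tape',(.532,.142),.02,.05,.07)]: print(n,*seg(v,s,a,b,R))
```

```text
[[279.9   0.  317.5]
 [  0.  279.9 197.3]
 [  0.    0.    1. ]]
block 2602 [440.7  49.2  55.2 100.2  12.2  32.1] [441.3  50.1]
tin 1275 [456.9 -68.3  53.8  73.3 -28.2  30.2] [457.6 -67.6]
jar 848 [ 433.6 -207.7   49.7   52.6    7.7   91.2] [ 433.6 -206.1]
tape 597 [574.8  99.4  22.7  67.8 -30.7  40.5] [576.2 103.3]
```

View pics/crop1.png

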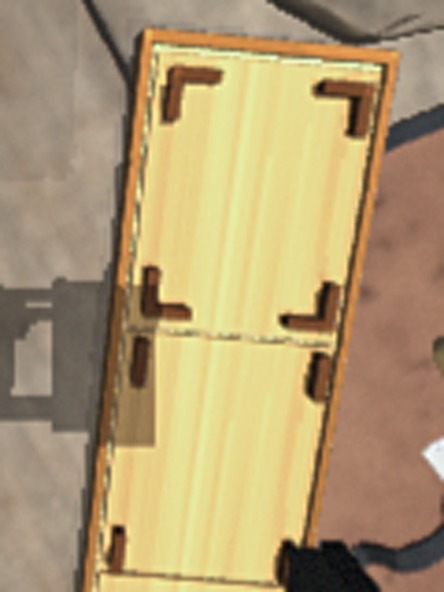

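Run:
```python
from h import *
def rep(n,p): print(n,(p[:,:2]*1000).round(1).tolist())
v=V('top0'); A=lambda q:np.array(q)/3.6+[180-.36,130-.36]
c=v.atz(A([(270,47),(721,97),(708,230),(252,178)]),.028); rep('caddy top',c); m=c.mean(0); 
d=(c[0]+c[3]-c[1]-c[2])[:2]; print('centre',(m*1000).round(1),'yaxis deg from +y',np.degrees(np.arctan2(-d[0],d[1])).round(2), np.hypot(*d)/2, np.linalg.norm(c[0]-c[3]))
rep('well',v.atz(A([(633,152)]),.047))
w=V('w1'); B=lambda q:np.array(q)/3.7+[310-.36,80-.36]
c=w.atz(B([(146,32),(397,52)]),.028); rep('caddy wrist +y corners',c); e=(c[1]-c[0])[:2]; print(np.degrees(np.arctan2(e[1],e[0])),np.hypot(*e))
# inner corners of pocket elements (tops, z=.041)
k=w.atz(B([(184,84),(346,94),(160,302),(322,312)]),.041); rep('pocket inner',k); print(k.mean(0)*1000)
r=w.atz(B([(147,362),(311,374),(122,548),(281,564)]),.041); rep('rails inner',r); print(r.mean(0)*1000)
s=w.atz(B([(130,327),(335,345)]),.028); rep('seam',s)
```

```text
caddy top [[678.0, -2.8], [644.5, -375.0], [534.7, -365.9], [568.6, 7.4]]
centre [ 606.5 -184.1   28. ] yaxis deg from +y -5.17 0.3742569176997054 0.1099082770295041
well [[594.4, -302.9]]
caddy wrist +y corners [[569.7, 8.1], [676.4, -0.4]]
-4.569488591429823 0.10702538120203903
pocket inner [[584.6, -13.5], [652.2, -17.8], [577.1, -104.3], [648.6, -109.1]]
[615.65258998 -61.15140051  41.        ]
rails inner [[572.1, -131.1], [645.7, -137.0], [562.6, -220.1], [637.8, -228.7]]
[ 604.52882868 -179.20751057   41.        ]
seam [[565.5, -117.5], [659.3, -126.4]]
```

```bash
python3 -m handwheel '{"hand":[1,1,1,1,1,1,1,1,1,1,1,1],"translation":[[-10,20,-25],[-20,40,-50],[-30,60,-75],[-40,80,-100],[-50,100,-125],[-60,120,-150],[-70,140,-180],[-76,152,-210],[-79,160,-230],[-79,160,-250],[-79,160,-260],[-79,160,-260]],"turn":[[0,0,0.03],[0,0,0.06],[0,0,0.09],[0,0,0.12],[0,0,0.15],[0,0,0.18],[0,0,0.2],[0,0,0.22],[0,0,0.22],[0,0,0.22],[0,0,0.22],[0,0,0.22]]}' 20
python3 - <<'E'
from h import *
o=robot.get_obs(); n=o['tool_rot']; print(o['position'],np.degrees(2*np.arctan2(n[1],n[0]))-90); shot('wrist','w2')
v=V('w2'); print(seg(v,(.441,.048),.02,.035,.08))
E
```

```text
time: 2.98
position: [0.4382, 0.0523, 0.09]
tool_rot: [0.625, 0.78, -0.001, -0.002]
ft_force: [0.6, -0.2, 0.1]
grip_width: 0.0875
grip_force: 0.0
[0.43816531 0.05229608 0.09002759] 12.589210359327751
(6935, array([438.6,  58.7,  55. ,  80.4,  12.4,  31.7]), array([437.9,  61.6]))
```

View pics/w2.png

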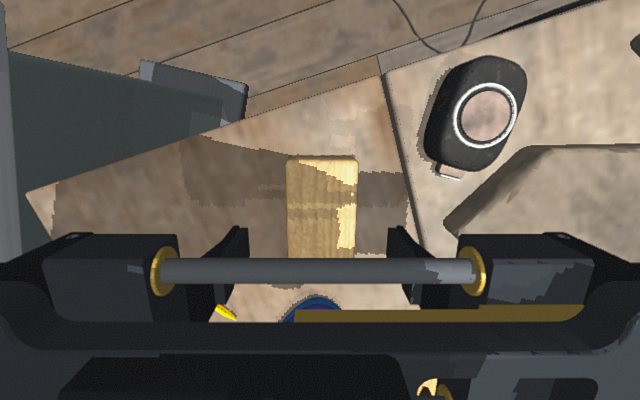

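The block lies centred between the open fingers (its far edge at row 158, columns 287–357) and the edge-based centre (441,49) agrees, so I descend and grip.

```bash
python3 -m handwheel '{"hand":[1,1,1,1,1,0,0,0,0,0],"translation":[[0,-1,-30],[0,-1,-55],[0,-1,-67],[0,-1,-67],[0,-1,-67],[0,-1,-67],[0,-1,-67],[0,-1,-67],[0,-1,-67],[0,-1,-67]],"turn":[[0,0,0],[0,0,0],[0,0,0],[0,0,0],[0,0,0],[0,0,0],[0,0,0],[0,0,0],[0,0,0],[0,0,0]]}' 25
```

```text
time: 3.87
position: [0.4411, 0.0495, 0.0251]
tool_rot: [0.626, 0.78, 0.0, 0.001]
ft_force: [0.4, 0.3, -0.4]
grip_width: 0.0613
grip_force: 0.0
```

```bash
python3 -m handwheel '{"hand":[0,0,0,0,0,0,0,0,0,0,0,0],"translation":[[0,0,0],[0,0,0],[0,0,0],[0,0,20],[0,0,50],[15,-20,80],[40,-55,80],[65,-90,80],[90,-125,80],[115,-160,80],[140,-195,80],[155,-220,80]],"turn":[[0,0,0],[0,0,0],[0,0,0],[0,0,0],[0,0,0],[0,0,-0.05],[0,0,-0.1],[0,0,-0.15],[0,0,-0.2],[0,0,-0.25],[0,0,-0.3],[0,0,-0.307]]}' 25
python3 -m handwheel '{"hand":[0,0,0,0,0],"translation":[[10,-12,0],[10,-12,-10],[10,-12,-20],[10,-12,-20],[10,-12,-20]],"turn":[[0,0,0],[0,0,0],[0,0,0],[0,0,0],[0,0,0]]}'
python3 - <<'E'
from h import *
o=robot.get_obs(); n=o['tool_rot']; print(o['position'],np.degrees(2*np.arctan2(n[1],n[0]))-90); shot('top','t2'); shot('wrist','w3')
v=V('t2'); c=cv2.resize(v.im[120:260,180:400,::-1],None,fx=2.2,fy=2.2,interpolation=cv2.INTER_CUBIC)[:,:480]; w=cv2.resize(V('w3').im[:,:,::-1],(480,300)); cv2.imwrite('pics/m3.png',np.vstack([w,c[:300]]))
E
```

```text
time: 4.87
position: [0.5971, -0.1729, 0.1042]
tool_rot: [0.739, 0.674, 0.0, 0.0]
ft_force: [1.1, -0.8, -0.8]
grip_width: 0.0554
grip_force: 25.0
time: 5.28
position: [0.6031, -0.1801, 0.0826]
tool_rot: [0.738, 0.675, -0.001, -0.003]
ft_force: [-0.3, 0.6, -0.7]
grip_width: 0.0556
grip_force: 25.0
[ 0.60306687 -0.18009611  0.08255912] -5.089244497512809
```

View pics/m3.png

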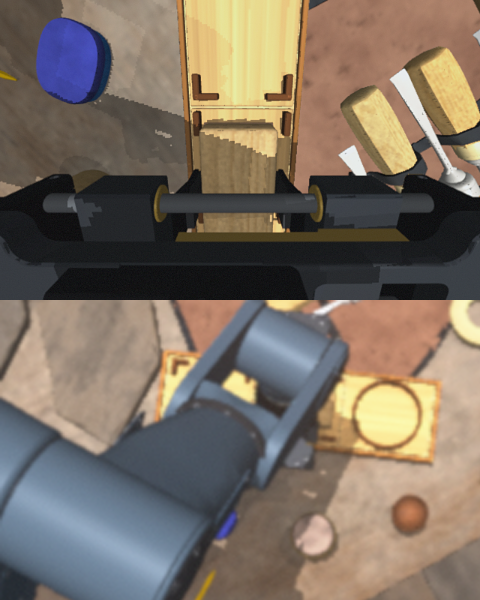

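The block is gripped and above the middle insert (wrist panel, far edge at (238,127), between the rails at columns 197 and 287). Lowering.

```bash
python3 -m handwheel '{"hand":[0,0,0,0,0],"translation":[[0,0,-12],[0,0,-24],[0,0,-28],[0,0,-28],[0,0,-28]],"turn":[[0,0,0],[0,0,0],[0,0,0],[0,0,0],[0,0,0]]}'
python3 - <<'E'
from h import *
o=robot.get_obs(); n=o['tool_rot']; print(o['position'],np.degrees(2*np.arctan2(n[1],n[0]))-90); shot('wrist','w4')
v=V('w4'); print(seg(v,(.606,-.14),.045,.065,.09))
cv2.imwrite('pics/c4.png',cv2.resize(v.im[60:260,220:440,::-1],None,fx=3,fy=3,interpolation=cv2.INTER_CUBIC))
E
```

```text
time: 5.8
position: [0.6053, -0.1822, 0.0557]
tool_rot: [0.738, 0.675, -0.0, -0.001]
ft_force: [0.4, -0.1, -1.5]
grip_width: 0.0553
grip_force: 25.0
[ 0.60529472 -0.18222017  0.05574653] -5.1515492172961075
(9780, array([ 607.3, -157.5,   50.1,   74.5,   84. ,   65. ]), array([ 606.9, -155.8]))
```

View pics/c4.png

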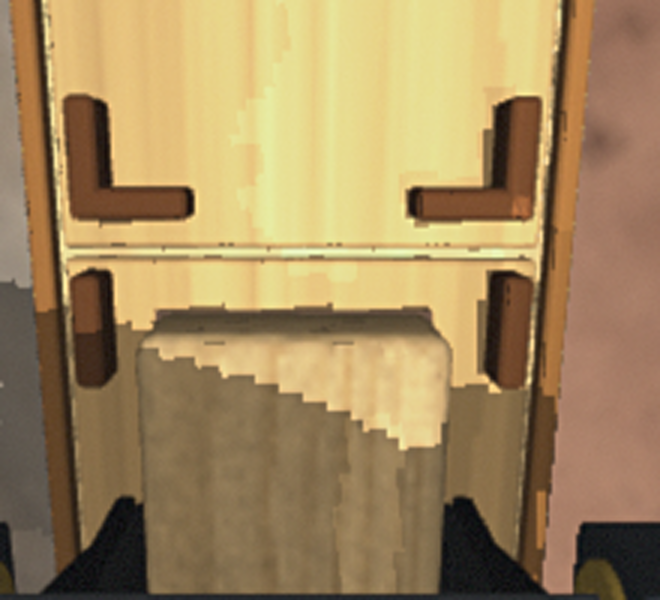

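Run:
```python
from h import *
w=V('w4'); B=lambda q:np.array(q)/3+[220-.33,60-.33]
f=lambda q,z:(w.atz(B(q),z)*1000).round(1)[:,:2]
a=np.radians(-5.1); R=np.array([[np.cos(a),np.sin(a)],[-np.sin(a),np.cos(a)]]) # world->caddy
P={'seam':f([(68,250),(535,254)],28),'seam2':f([(68,250),(535,254)],.028),'rail tops in':f([(112,280),(489,280)],.041),'blk top':f([(142,345),(447,345)],.0586),'blk top far':f([(300,333)],.0586),'blk side lo':f([(146,580),(440,580)],.0586),'blk bottom edge':f([(290,311)],.0306)}
P.pop('seam')
for k,p in P.items(): print(k,p.tolist(),((p-[606.2,-182.9])@R.T).round(1).tolist())
```

```text
seam2 [[564.8, -117.5], [658.4, -126.7]] [[-47.0, 61.5], [47.0, 60.6]]
rail tops in [[575.7, -122.9], [646.2, -129.3]] [[-35.7, 57.1], [35.1, 56.9]]
blk top [[583.1, -132.5], [634.9, -137.2]] [[-27.5, 48.1], [24.5, 48.1]]
blk top far [[610.1, -132.9]] [[-0.6, 50.1]]
blk side lo [[577.7, -176.4], [631.9, -181.2]] [[-29.0, 3.9], [25.4, 4.0]]
blk bottom edge [[608.2, -133.4]] [[-2.4, 49.5]]
```

Relative to the rails and seam the block is 1.3 mm low in x and 1 mm low in y; I'll correct that, set it down and release.

```bash
python3 -m handwheel '{"hand":[0,0,0,0],"translation":[[1,1,-1],[1,1,-2],[1,1,-3],[1,1,-3]],"turn":[[0,0,0],[0,0,0],[0,0,0],[0,0,0]]}'
python3 -m handwheel '{"hand":[0.85,0.85,0.85,0.85,0.85,0.85,0.85,0.85,0.85,0.85],"translation":[[0,0,0],[0,0,0],[0,0,0],[0,0,0],[0,0,20],[0,0,50],[0,0,90],[-20,20,130],[-50,50,160],[-80,80,160]],"turn":[[0,0,0],[0,0,0],[0,0,0],[0,0,0],[0,0,0],[0,0,0],[0,0,0],[0,0,-0.1],[0,0,-0.2],[0,0,-0.3]]}'
```

```text
time: 6.18
position: [0.6068, -0.1815, 0.0536]
tool_rot: [0.738, 0.675, 0.0, 0.0]
ft_force: [0.4, 0.9, -1.3]
grip_width: 0.0553
grip_force: 25.0
time: 7.02
position: [0.5408, -0.1141, 0.2154]
tool_rot: [0.833, 0.554, 0.003, 0.005]
ft_force: [1.2, 0.3, -0.4]
grip_width: 0.0741
grip_force: 0.0
```

```bash
python3 -m handwheel '{"hand":[1,1,1,1,1,1,1,1],"translation":[[-20,10,-20],[-40,20,-50],[-60,29,-85],[-69,33,-114],[-69,33,-114],[-69,33,-114],[-69,33,-114],[-69,33,-114]],"turn":[[0,0,-0.04],[0,0,-0.08],[0,0,-0.08],[0,0,-0.08],[0,0,-0.08],[0,0,-0.08],[0,0,-0.08],[0,0,-0.08]]}'
python3 - <<'E'
from h import *
o=robot.get_obs(); n=o['tool_rot']; print(o['position'],np.degrees(2*np.arctan2(n[1],n[0]))-90); shot('wrist','w5')
v=V('w5'); print(seg(v,(.458,-.069),.02,.035,.06))
cv2.imwrite('pics/c5.png',v.im[:,:,::-1])
E
```

```text
time: 7.68
position: [0.4713, -0.0805, 0.0984]
tool_rot: [0.852, 0.523, 0.002, 0.002]
ft_force: [0.1, 0.6, 0.1]
grip_width: 0.0871
grip_force: 0.0
[ 0.47128296 -0.08053414  0.09839509] -26.943845532760548
(4816, array([456.7, -68.1,  53.8,  72.7, -26.4,  29.5]), array([458.4, -66.3]))
```

View pics/c5.png

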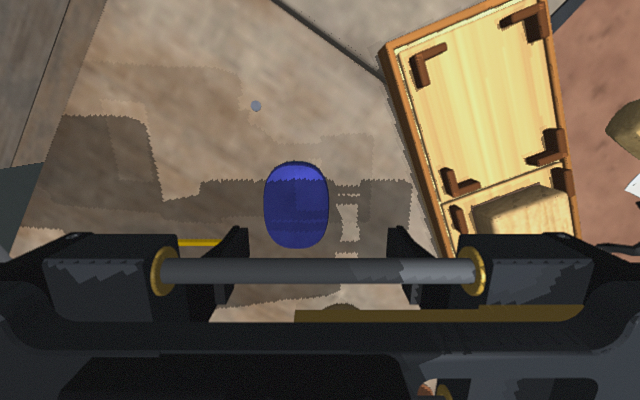

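The oval tin shows at (296,205), ahead of the fingers, because the last rows were capped. The measured centre is (457,-69), so I correct by (-14,+11.5), descend and grip.

```bash
python3 -m handwheel '{"hand":[1,1,1,1,1,1,0,0,0,0,0,0],"translation":[[-14,11.5,0],[-14,11.5,-10],[-14,11.5,-35],[-14,11.5,-60],[-14,11.5,-74],[-14,11.5,-74],[-14,11.5,-74],[-14,11.5,-74],[-14,11.5,-74],[-14,11.5,-74],[-14,11.5,-74],[-14,11.5,-74]],"turn":[[0,0,0],[0,0,0],[0,0,0],[0,0,0],[0,0,0],[0,0,0],[0,0,0],[0,0,0],[0,0,0],[0,0,0],[0,0,0],[0,0,0]]}' 20
python3 -m handwheel '{"hand":[0,0],"translation":[[0,0,0],[0,0,0]],"turn":[[0,0,0],[0,0,0]]}'
```

```text
time: 8.73
position: [0.4551, -0.068, 0.0234]
tool_rot: [0.852, 0.523, 0.001, 0.001]
ft_force: [0.5, -0.1, -0.2]
grip_width: 0.0551
grip_force: 0.3
time: 8.9
position: [0.4551, -0.068, 0.0233]
tool_rot: [0.852, 0.523, 0.001, 0.001]
ft_force: [0.7, 1.0, 6.4]
grip_width: 0.0536
grip_force: 20.0
```

```bash
python3 -m handwheel '{"hand":[0,0,0,0,0,0,0,0,0,0,0,0],"translation":[[0,0,30],[0,0,60],[25,1,70],[55,2,70],[85,3,70],[115,4,70],[145,5,60],[162,6,50],[162,6,40],[162,6,32],[162,6,32],[162,6,32]],"turn":[[0,0,0],[0,0,0],[0,0,0.1],[0,0,0.2],[0,0,0.3],[0,0,0.38],[0,0,0.38],[0,0,0.38],[0,0,0.38],[0,0,0.38],[0,0,0.38],[0,0,0.38]]}'
python3 - <<'E'
from h import *
o=robot.get_obs(); n=o['tool_rot']; print(o['position'],np.degrees(2*np.arctan2(n[1],n[0]))-90); shot('wrist','w6')
v=V('w6'); cv2.imwrite('pics/c6.png',cv2.resize(v.im[60:260,220:440,::-1],None,fx=3,fy=3,interpolation=cv2.INTER_CUBIC))
E
```

```text
time: 9.9
position: [0.6138, -0.0613, 0.0536]
tool_rot: [0.738, 0.674, -0.001, -0.002]
ft_force: [-0.5, -0.7, -2.0]
grip_width: 0.0531
grip_force: 20.0
[ 0.61379596 -0.06127724  0.05362459] -5.170470333514814
```

View pics/c6.png

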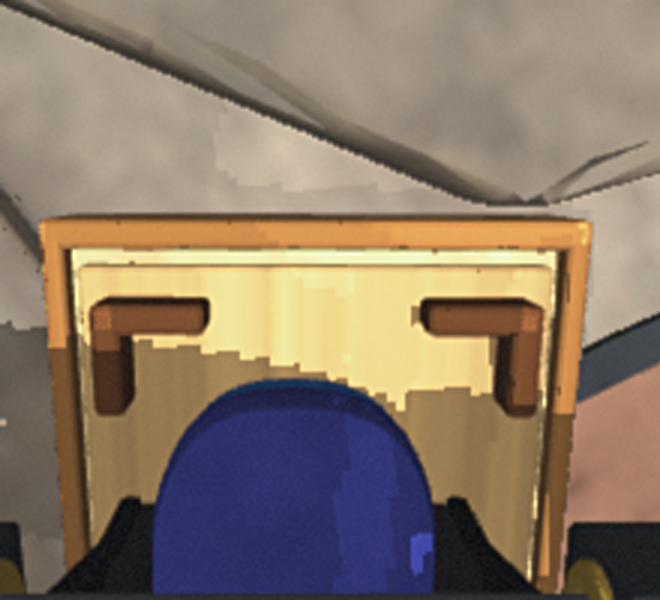

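Run:
```python
from h import *
w=V('w6'); B=lambda q:np.array(q)/3+[220-.33,60-.33]
f=lambda q,z:(w.atz(B(q),z)*1000).round(1)[:,:2]
a=np.radians(-5.1); R=np.array([[np.cos(a),np.sin(a)],[-np.sin(a),np.cos(a)]])
P={'arms inner y, top':f([(170,333),(460,333)],.041),'x inner':f([(133,390),(497,390)],.041),'tin sides':f([(153,575),(434,575)],.0573),'apex top':f([(295,394)],.0573),'apex bot':f([(295,381)],.0303),'caddy corners':f([(42,222),(592,226)],.028)}
for k,p in P.items(): print(k,p.tolist(),((p-[616.6,-63.1])@R.T).round(1).tolist())
```

```text
arms inner y, top [[594.0, -12.6], [648.4, -17.5]] [[-27.0, 48.3], [27.6, 48.2]]
x inner [[585.5, -23.0], [655.1, -29.2]] [[-34.5, 37.2], [35.3, 37.2]]
tin sides [[587.8, -54.2], [639.2, -58.7]] [[-29.5, 6.3], [22.1, 6.4]]
apex top [[616.9, -22.3]] [[-3.3, 40.7]]
apex bot [[616.4, -26.6]] [[-3.4, 36.3]]
caddy corners [[569.5, 9.5], [677.4, -1.0]] [[-53.4, 68.1], [55.0, 67.3]]
```

Against the L corners the tin sits about 4 mm low in x and is fine in y; I'll correct, lower and check before release.

```bash
python3 -m handwheel '{"hand":[0,0,0,0,0,0],"translation":[[3,-0.5,0],[3,-0.5,0],[3,-0.5,-1],[3,-0.5,-2],[3,-0.5,-2],[3,-0.5,-2]],"turn":[[0,0,0],[0,0,0],[0,0,0],[0,0,0],[0,0,0],[0,0,0]]}'
python3 - <<'E'
from h import *
o=robot.get_obs(); n=o['tool_rot']; print(o['position'],np.degrees(2*np.arctan2(n[1],n[0]))-90)
E
```

```text
time: 10.45
position: [0.6193, -0.0622, 0.0527]
tool_rot: [0.738, 0.675, -0.0, -0.0]
ft_force: [1.0, 0.2, -1.0]
grip_width: 0.0534
grip_force: 20.0
[ 0.61929416 -0.06215856  0.05274597] -5.1550838204832985
```

```bash
python3 -m handwheel '{"hand":[0,0,0,0],"translation":[[-1.5,0,0],[-1.5,0,-1],[-1.5,0,-1.5],[-1.5,0,-1.5]],"turn":[[0,0,0],[0,0,0],[0,0,0],[0,0,0]]}'
python3 -m handwheel '{"hand":[0.85,0.85,0.85,0.85,0.85,0.85,0.85,0.85,0.85],"translation":[[0,0,0],[0,0,0],[0,0,0],[0,0,0],[0,0,20],[0,0,50],[0,0,90],[0,0,90],[0,0,90]],"turn":[[0,0,0],[0,0,0],[0,0,0],[0,0,0],[0,0,0],[0,0,0],[0,0,0],[0,0,0],[0,0,0]]}'
```

```text
time: 10.78
position: [0.6177, -0.0621, 0.0514]
tool_rot: [0.738, 0.675, -0.0, -0.0]
ft_force: [-2.0, 0.7, 1.6]
grip_width: 0.0531
grip_force: 20.0
time: 11.53
position: [0.62, -0.0627, 0.144]
tool_rot: [0.738, 0.675, 0.002, 0.003]
ft_force: [-0.8, 0.7, -0.1]
grip_width: 0.0738
grip_force: 0.0
```

```bash
python3 -m handwheel '{"hand":[1,1,1,1,1,1,1,1,1,1,1,1],"translation":[[-18,-14,10],[-40,-32,15],[-62,-50,15],[-84,-68,15],[-106,-86,15],[-128,-104,15],[-150,-121,15],[-172,-138,15],[-183,-147,15],[-183,-147,15],[-183,-147,15],[-183,-147,15]],"turn":[[0,0,0],[0,0,0],[0,0,0],[0,0,0],[0,0,0],[0,0,0],[0,0,0],[0,0,0],[0,0,0],[0,0,0],[0,0,0],[0,0,0]]}'
python3 - <<'E'
from h import *
o=robot.get_obs(); n=o['tool_rot']; print(o['position'],np.degrees(2*np.arctan2(n[1],n[0]))-90); shot('wrist','w7'); shot('top','t7')
v=V('w7'); w=cv2.resize(v.im[:,:,::-1],(480,300)); c=cv2.resize(V('t7').im[130:260,195:403,::-1],(480,300),interpolation=cv2.INTER_CUBIC); cv2.imwrite('pics/c7.png',np.vstack([w,c]))
print(seg(v,(.434,-.209),.08,.1,.06))
E
```

```text
time: 12.53
position: [0.4351, -0.2088, 0.1556]
tool_rot: [0.738, 0.675, 0.0, -0.0]
ft_force: [0.5, -0.5, 0.3]
grip_width: 0.0871
grip_force: 0.0
[ 0.43511472 -0.20883872  0.1556295 ] -5.168051964009464
(3284, array([ 432.1, -208.1,   52.3,   52.8,   35.1,   90.5]), array([ 432.1, -206.6]))
```

View pics/c7.png

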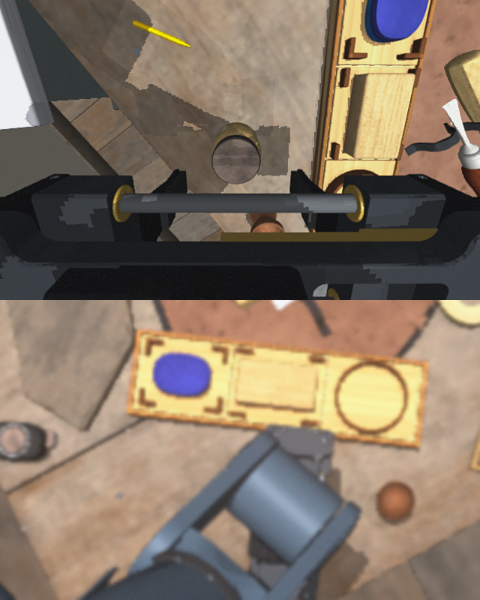

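Both panels show tin and block centred in their places, with the jar at wrist panel (236,155) between the fingers. I descend and grip the jar, and meanwhile check the placements in numbers.

```bash
python3 -m handwheel '{"hand":[1,1,1,1,1,0,0,0,0,0,0,0],"translation":[[-2,0,-25],[-2,0,-50],[-2,0,-75],[-2,0,-91],[-2,0,-91],[-2,0,-91],[-2,0,-91],[-2,0,-91],[-2,0,-91],[-2,0,-91],[-2,0,-91],[-2,0,-91]],"turn":[[0,0,0],[0,0,0],[0,0,0],[0,0,0],[0,0,0],[0,0,0],[0,0,0],[0,0,0],[0,0,0],[0,0,0],[0,0,0],[0,0,0]]}' 25
python3 - <<'E'
from h import *
v=V('t7')
print('block',seg(v,(.606,-.184),.047,.07,.07),'tin',seg(v,(.617,-.064),.047,.07,.055))
E
```

```text
time: 13.63
position: [0.4331, -0.2095, 0.066]
tool_rot: [0.738, 0.675, 0.0, 0.001]
ft_force: [-0.8, -0.4, 5.9]
grip_width: 0.0578
grip_force: 25.0
block (661, array([ 607.3, -184. ,   56.1,  100. ,   -5.4,   68.4]), array([ 606.1, -184. ])) tin (405, array([617.4, -64.1,  53.7,  73.7,  -0.7,  66.2]), array([617.2, -64.2]))
```

```bash
python3 -m handwheel '{"hand":[0,0,0,0,0,0,0,0,0,0,0,0],"translation":[[0,0,15],[0,0,40],[0,0,70],[20,-11,75],[45,-26,75],[70,-40,75],[95,-54,75],[120,-68,75],[145,-82,75],[163,-92.5,75],[163,-92.5,70],[163,-92.5,65]],"turn":[[0,0,0],[0,0,0],[0,0,0],[0,0,0],[0,0,0],[0,0,0],[0,0,0],[0,0,0],[0,0,0],[0,0,0],[0,0,0],[0,0,0]]}'
python3 -m handwheel '{"hand":[0,0,0,0,0,0],"translation":[[0,0,-10],[0,0,-20],[0,0,-30],[0,0,-32],[0,0,-32],[0,0,-32]],"turn":[[0,0,0],[0,0,0],[0,0,0],[0,0,0],[0,0,0],[0,0,0]]}'
python3 - <<'E'
from h import *
o=robot.get_obs(); n=o['tool_rot']; print(o['position'],np.degrees(2*np.arctan2(n[1],n[0]))-90); shot('wrist','w8')
v=V('w8'); cv2.imwrite('pics/c8.png',cv2.resize(v.im[60:260,220:440,::-1],None,fx=3,fy=3,interpolation=cv2.INTER_CUBIC))
u=V('t7'); P=u.cloud(); m=(np.hypot(P[...,0]-.617,P[...,1]+.064)<.05)&(P[...,2]>.047); q=P[m][:,:2]; w,e=np.linalg.eigh(np.cov(q.T)); print('tin axis',e[:,1], np.degrees(np.arctan2(-e[0,1],e[1,1])))
E
```

```text
time: 14.63
position: [0.5962, -0.302, 0.1295]
tool_rot: [0.738, 0.675, -0.0, -0.0]
ft_force: [-0.6, 0.3, -1.1]
grip_width: 0.0581
grip_force: 25.0
time: 15.13
position: [0.5957, -0.3016, 0.0979]
tool_rot: [0.738, 0.675, -0.0, -0.0]
ft_force: [-0.3, 0.2, -1.5]
grip_width: 0.058
grip_force: 25.0
[ 0.59567497 -0.30156671  0.09794696] -5.1598920802341155
tin axis [0.11178857 0.99373201] -6.4184289347649415
```

View pics/c8.png

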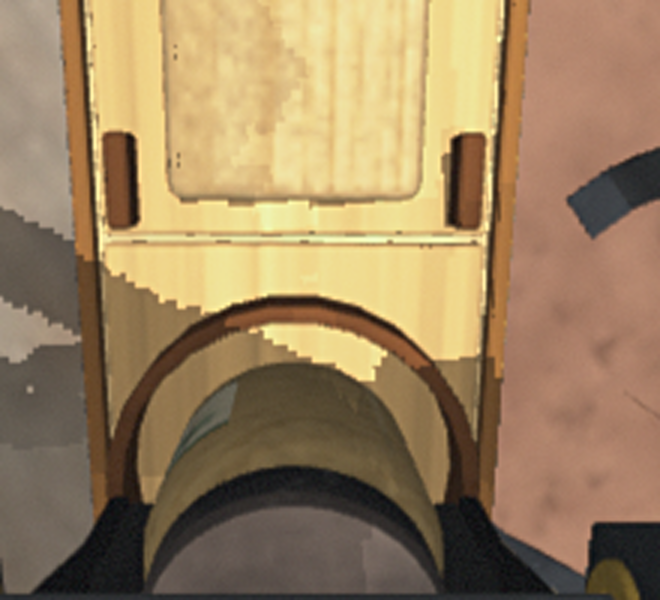

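Run:
```python
from h import *
w=V('w8'); B=lambda q:np.array(q)/3+[220-.33,60-.33]
f=lambda q,z:(w.atz(B(q),z)*1000).round(1)[:,:2]
a=np.radians(-5.1); R=np.array([[np.cos(a),np.sin(a)],[-np.sin(a),np.cos(a)]])
P={'collar inner apex':f([(293,322)],.047),'collar outer apex':f([(290,297)],.047),'collar outer sides':f([(110,470),(478,470)],.047),'collar inner sides':f([(138,470),(450,470)],.047),'jar bottom apex':f([(288,362)],.032),'jar sides low':f([(172,460),(410,460)],.055),'seam':f([(105,235),(480,242)],.028),'rails':f([(137,180),(451,180)],.041),'blk end':f([(172,190),(420,190)],.056)}
for k,p in P.items(): print(k,((p-[595.6,-302.4])@R.T).round(1).tolist())
```

```text
collar inner apex [[-0.8, 43.1]]
collar outer apex [[-1.5, 49.0]]
collar outer sides [[-45.9, 6.4], [44.6, 6.4]]
collar inner sides [[-38.9, 6.5], [37.7, 6.4]]
jar bottom apex [[-2.1, 30.2]]
jar sides low [[-29.3, 11.8], [26.7, 11.8]]
seam [[-47.7, 61.8], [45.9, 60.0]]
rails [[-36.7, 75.1], [35.6, 75.1]]
blk end [[-26.6, 73.1], [26.4, 73.1]]
```

The jar is inside the collar with even gaps (base apex (288,362), collar inner edge (293,322)). A 1 mm correction, then set down and release.

```bash
python3 -m handwheel '{"hand":[0,0,0,0,0],"translation":[[0.5,1,-1],[0.5,1,-2],[0.5,1,-3.5],[0.5,1,-4],[0.5,1,-4]],"turn":[[0,0,0],[0,0,0],[0,0,0],[0,0,0],[0,0,0]]}'
python3 -m handwheel '{"hand":[1,1,1,1,1,1,1,1,1,1,1,1],"translation":[[0,0,0],[0,0,0],[0,0,0],[0,0,0],[0,0,0],[0,0,20],[0,0,50],[0,0,85],[0,0,120],[-10,25,130],[-20,55,130],[-30,85,130]],"turn":[[0,0,0],[0,0,0],[0,0,0],[0,0,0],[0,0,0],[0,0,0],[0,0,0],[0,0,0],[0,0,0],[0,0,0],[0,0,0],[0,0,0]]}'
python3 -m handwheel '{"hand":[1,1,1,1,1,1,1,1,1,1,1,1],"translation":[[-20,30,0],[-40,60,0],[-60,90,0],[-80,120,0],[-100,150,0],[-120,180,0],[-140,210,0],[-155,240,0],[-170,270,0],[-175,300,0],[-175,300,0],[-175,300,0]],"turn":[[0,0,0],[0,0,0],[0,0,0],[0,0,0],[0,0,0],[0,0,0],[0,0,0],[0,0,0],[0,0,0],[0,0,0],[0,0,0],[0,0,0]]}'
python3 - <<'E'
from h import *
shot('top','t9'); v=V('t9')
cv2.imwrite('pics/c9.png',cv2.resize(v.im[120:260,180:440,::-1],None,fx=3,fy=3,interpolation=cv2.INTER_CUBIC))
for n,s,a,b,R in [('block',(.606,-.184),.047,.07,.07),('tin',(.617,-.064),.047,.07,.055),('jar',(.595,-.303),.1,.13,.06),('cup',(.465,-.336),.02,.1,.06)]: print(n,*seg(v,s,a,b,R))
E
```

```text
time: 15.6
position: [0.5965, -0.3007, 0.0942]
tool_rot: [0.738, 0.675, -0.0, 0.0]
ft_force: [-0.1, 0.7, -1.0]
grip_width: 0.058
grip_force: 25.0
time: 16.6
position: [0.5667, -0.2158, 0.2259]
tool_rot: [0.739, 0.674, 0.001, 0.002]
ft_force: [0.4, 0.4, -0.5]
grip_width: 0.0867
grip_force: 0.0
time: 17.6
position: [0.3911, 0.0854, 0.2246]
tool_rot: [0.737, 0.676, 0.0, 0.0]
ft_force: [0.8, -0.3, -0.5]
grip_width: 0.0866
grip_force: 0.0
block 658 [ 607.1 -183.8   55.9  100.1   -5.3   68.6] [ 606.1 -184. ]
tin 405 [618.2 -63.8  52.9  74.1  -5.7  64.1] [617.2 -64.2]
jar 301 [ 596.  -301.1   50.1   53.8  -89.1  125.7] [ 595.3 -301.2]
cup 225 [ 466.2 -334.9   45.3   45.9    1.4   64. ] [ 466.  -335.8]
```

View pics/c9.png

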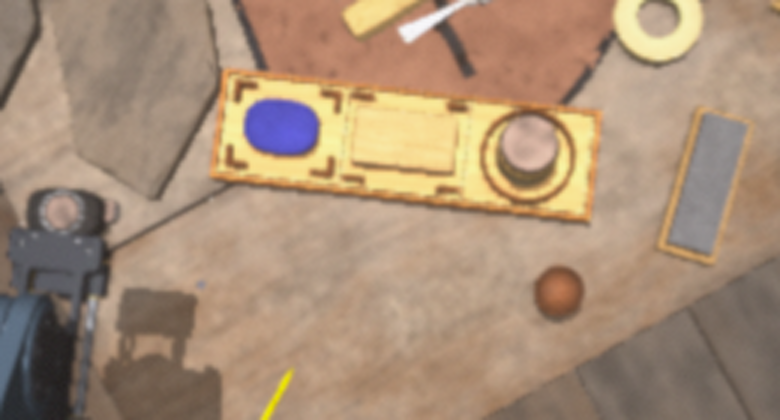

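All three parts are in the middle of their places: tin (282,127), block (405,138), jar (528,145). The egg cup, tape measure and whetstone haven't moved.

```bash
python3 -c "
from rig import hand_in; print(hand_in())"
```

```text
the job is handed in; nothing more can be done
None
```

The kit is packed and handed in at about 18 s of the 80 s: block, wax tin and oil jar each measured within about 3 mm of the middle of their places, and the whetstone, tape measure and egg cup were left untouched.

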